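# Line up the trial bells by size

## Robot

A 7-joint arm with a two-finger parallel gripper is mounted at the origin on the work surface. World frame = base frame: x ahead of the robot, y to its left, z up, the work surface at z = 0. Lengths are in m, angles in rad, forces in N, time in s.
With the tool pointing down it reaches from about 0.4 to 0.85 m from the base axis. Payload 10.4 kg.
Tool frame: the origin (TCP) lies at the very end of the fingers, on their centre line; the grasp point (between the pads) lies 19 mm behind it; z points along the fingers, y is the line along which they close (so a half turn about z gives the same grasp; the last joint's range is limited). The gripper opens to 85 mm and grips with 20 to 120 N. Pads are 22 mm wide; open, the fingers measure 114 mm over their backs; the gripper's body (76 mm by 85 mm) begins 54 mm behind the grasp point. The pads swing forward as they close: fully open they stand 13 mm farther back than shut.
Start: joints at [1.095, 0.332, -0.065, 1.46, 0.022, 1.35, -0.088], TCP at [0.273, -0.562, 0.231] pointing down, gripper open.
Joint ranges: [-2.6, 2.6], [-0.5, 2.12], [-1.47, 1.34], [0.16, 2.42], [-1.27, 4.41], [0.06, 2.06], [-2.6, 2.6]. Speed limits (rad/s): [2.22, 2.22, 2.79, 2.79, 3.14, 3.14, 3.14].

## Interface

Orientations are given as a unit quaternion [x, y, z, w].
In Python, from workcell import manip gives the robot as it stands.
- The arm moves only by the tool run_rows, called after "Call:" by a JSON object that holds its "method" and its "body", one argument or row to a line. Schema: {"type":"object","properties":{"deltas":{"type":"array","items":{"type":"array","prefixItems":[{"type":"array","items":{"type":"number"},"minItems":3,"maxItems":3},{"type":"array","items":{"type":"number"},"minItems":3,"maxItems":3},{"type":"number"}],"minItems":3,"maxItems":3},"minItems":1,"maxItems":20},"grip_force":{"type":"number"},"only":{"type":"string"},"quiet":{"type":"boolean"},"lines":{"type":"string"}},"required":["deltas"],"additionalProperties":false}. deltas is a list of rows, 1 to 20 of them, each written [[rx, ry, rz], [dx, dy, dz], opening]: a rotation vector rx, ry, rz in parts of the range, where 1.0 means 2 pi rad, then dx, dy, dz in a scale on which 1.0 is 80 cm, then the opening from 0.0 (shut) to 1.0 (fully open); each row is the pose to reach, as a shift and turn from the pose commanded when the call began, along the tool's axes at that moment; what a row does not reach only later rows make up. A row lasts 1/8 s, in which the tool goes at most 0.0625 m and 0.188 rad, less where a joint would pass 70% of its speed; a pose out of reach is approached as far as the arm can. The fingers move at their own pace and stop on an object; grip_force is the grip in N (left out, the last holds). Time passes only in rows, so rows that do not move let the fingers close. The tool returns the time, the measured TCP pose, the force, the opening and the grip force at its end. only (a regular expression) keeps the lines of the reply that match it, lines (a string "A,B") keeps lines A to B, and quiet returns only ok. A shift or turn number past 1, either way, is cut back to 1. Input that does not fit is refused with a message, and nothing moves.
- manip.get_obs(): the state, without advancing time (a new reading comes with each control period).
- manip.camera(name): name is "side" or "top" or "wrist"; returns the picture (400x640x3 uint8, blue, green, red); there is no depth.
- manip.calibration(name): a dict with "fx", "fy", "cx", "cy" (pixels), "world_from_camera" (4x4, takes a point from camera to world coordinates); the wrist camera has in their place "tool_from_camera" (4x4, takes a point from camera to tool coordinates, whose origin is the TCP and whose axes are the flange's). Camera axes: x right, y up, looking along -z (the intrinsics and any distortion apply to the point x, -y, -z); pixel columns grow to the right and rows downward; lengths in m; the calibration is good to about 2 mm. A picture is of the moment at which its call begins: read the wrist's pose just before it. calibration takes no time and is no camera call.
- manip.hand_in(): hands the job in; it is judged then, once.
Trained networks look in the newest picture that a camera, given by its name, has taken for a name from the list of things; names that differ only in an ending like _2 or _b are one class to them, and where a whole thing is asked for, a point or a joint stands for the part that bears it (a point fixed in the world has none). Each returns a list of dicts, best first, with "confidence" (0 to 1); they miss things now and then, are a little off and sometimes report something else, mostly with a low value. They report only what shows in the picture. A call takes as long as a camera call.
- manip.outline_of(camera, thing): "mask" (400x640 bool, what is visible of it) and "bbox" ([left, top, right, bottom] in pixels, round what is visible of it).
The state is a dict: "clock": time; "joint_pos": joint angles; "joint_velocities": joint speeds; "tau": joint torques, N m; "position": TCP position; "ee_rot": TCP orientation; "ft_force": force on the tool from outside, world axes, zero at the start; "torque": the same for the moment, N m; "grip_width": opening from 0.0 (shut) to 1.0 (fully open); "grasp_force": force on a finger pad.
Only numpy, scipy, OpenCV 4.12 (cv2) and the standard library are available. Lean on these libraries where they do the work, as an engineer would, in place of code of your own. Each camera call takes 0.05 s, during which the arm holds its last target. There are 200 camera calls.

## Task

Line the four copper bell domes up on the cork pads of the wooden rail in order of size, ready to be tapped through from low note to high: the largest on the pad nearest the spring clip stand, the smallest on the pad nearest the metronome. Stand each bell mouth down and centred on its own pad, set the bells down rather than dropping them, and leave the stand and the metronome where they are.

Things in the scene. Friction and masses are not known exactly. Their poses are not given: they have to be found in the camera images.
- bell_32: loose copper bell dome 32 mm in diameter, mouth down; cup-shaped, its side upright for the lowest 9 mm, domed above, 19 mm tall to the foot of the knurled brass finger nut on top; the nut is a 14 mm diameter, 14 mm tall upright cylinder on the axis, by which the bell can be lifted (whole height 33 mm). Origin: centre of the rim's underside; z up the axis. Round, so yaw means nothing. 30 g
- bell_42: loose copper bell dome 42 mm in diameter, mouth down; cup-shaped, its side upright for the lowest 12 mm, domed above, 24 mm tall to the foot of the knurled brass finger nut on top; the nut is a 14 mm diameter, 14 mm tall upright cylinder on the axis, by which the bell can be lifted (whole height 38 mm). Origin: centre of the rim's underside; z up the axis. Round, so yaw means nothing. 45 g
- bell_52: loose copper bell dome 52 mm in diameter, mouth down; cup-shaped, its side upright for the lowest 14 mm, domed above, 29 mm tall to the foot of the knurled brass finger nut on top; the nut is a 14 mm diameter, 14 mm tall upright cylinder on the axis, by which the bell can be lifted (whole height 43 mm). Origin: centre of the rim's underside; z up the axis. Round, so yaw means nothing. 65 g
- bell_62: loose copper bell dome 62 mm in diameter, mouth down; cup-shaped, its side upright for the lowest 17 mm, domed above, 34 mm tall to the foot of the knurled brass finger nut on top; the nut is a 14 mm diameter, 14 mm tall upright cylinder on the axis, by which the bell can be lifted (whole height 48 mm). Origin: centre of the rim's underside; z up the axis. Round, so yaw means nothing. 90 g
- pad_a: one of four alike round cork pads, 68 mm in diameter, 4 mm thick, fixed in a straight row, 82 mm from centre to centre, on a fixed wooden rail 352 mm long, 84 mm wide and 16 mm high; which of the four comes where along the row changes. Origin: centre of its underside (16 mm above the shelf top); z up, y along the rail; its top is 4 mm above the origin, 20 mm above the shelf top
- pad_b: one of four alike round cork pads, 68 mm in diameter, 4 mm thick, fixed in a straight row, 82 mm from centre to centre, on a fixed wooden rail 352 mm long, 84 mm wide and 16 mm high; which of the four comes where along the row changes. Origin: centre of its underside (16 mm above the shelf top); z up, y along the rail; its top is 4 mm above the origin, 20 mm above the shelf top
- pad_c: one of four alike round cork pads, 68 mm in diameter, 4 mm thick, fixed in a straight row, 82 mm from centre to centre, on a fixed wooden rail 352 mm long, 84 mm wide and 16 mm high; which of the four comes where along the row changes. Origin: centre of its underside (16 mm above the shelf top); z up, y along the rail; its top is 4 mm above the origin, 20 mm above the shelf top
- pad_d: one of four alike round cork pads, 68 mm in diameter, 4 mm thick, fixed in a straight row, 82 mm from centre to centre, on a fixed wooden rail 352 mm long, 84 mm wide and 16 mm high; which of the four comes where along the row changes. Origin: centre of its underside (16 mm above the shelf top); z up, y along the rail; its top is 4 mm above the origin, 20 mm above the shelf top
- clip_stand: loose stand, 0.8 kg: round dark base 84 mm in diameter, 14 mm high, upright post, spring clip at 165 mm gripping an upright steel pendulum rod, 217 mm high in all; it stands just beyond one end of the rail. Origin: centre of the base's underside; z up
- metronome: loose rosewood metronome body, 0.75 kg, a pyramid 115 mm square at the foot and 212 mm high; it stands just beyond the other end of the rail. Origin: centre of its underside; z up

How it is judged:
By the outcome, as a careful person would: the job done as asked, in the order asked, and still so for the second after the job is handed in, with the robot touching nothing.
It also fails if it takes over 96 s, if anything falls off the work surface, if the arm or the gripper's body presses on something with over 40 N, if the wrist force passes 120 N, or if a joint passes its speed limit or range.

## Working session

There is one attempt and no reset: what is moved stays moved. The work goes in short steps, Python scripts to look and compute and a tool call to move; the robot and the scene stay as the last step left them, time stands still between calls to the robot, and variables do not carry over. Pictures are saved under pics/ and viewed, at most 14 in all, crops included, and the job is handed in when it is done.

```bash
mkdir -p pics; ls; cat > h.py <<'E'
import numpy as np,cv2
from workcell import manip
from scipy.spatial.transform import Rotation as R
def T(cam):
    c=manip.calibration(cam)
    if 'world_from_camera' in c: return c,np.array(c['world_from_camera'])
    o=manip.get_obs();M=np.eye(4);M[:3,:3]=R.from_quat(o['ee_rot']).as_matrix();M[:3,3]=o['position']
    return c,M@np.array(c['tool_from_camera'])
def ray(cT,u,v,z):
    c,M=cT
    d=M[:3,:3]@np.array([(u-c['cx'])/c['fx'],-(v-c['cy'])/c['fy'],-1]);o=M[:3,3]
    return o+d*(z-o[2])/d[2]
def proj(cT,p):
    c,M=cT;q=np.linalg.inv(M)@np.append(p,1)
    return c['cx']+c['fx']*q[0]/-q[2],c['cy']-c['fy']*q[1]/-q[2]
E
python3 - <<'E'
from h import *
o=manip.get_obs();print({k:np.round(v,3) for k,v in o.items()})
for n in('top','side'):
    im=manip.camera(n);cv2.imwrite(f'pics/{n}0.png',im)
    cT=T(n);print(n,cT)
    for t in('bell_32','bell_42','bell_52','bell_62','pad_a','clip_stand','metronome'):
        for d in manip.outline_of(n,t):
            b=d['bbox'];u,v=(b[0]+b[2])/2,(b[1]+b[3])/2
            ys,xs=np.nonzero(d['mask'])
            print(t,round(d['confidence'],2),np.round(b),xs.mean().round(1),ys.mean().round(1),np.round(ray(cT,xs.mean(),ys.mean(),.02),3))
E
```

```text
pics
{'clock': np.float64(0.0), 'joint_pos': array([ 1.095,  0.333, -0.065,  1.461,  0.022,  1.35 , -0.089]), 'joint_velocities': array([ 0.   ,  0.003, -0.001, -0.   ,  0.001,  0.001, -0.001]), 'tau': array([ 1.0000e-03, -6.2545e+01,  5.0000e-02, -3.9161e+01,  1.6000e-02,
        1.0000e-02,  0.0000e+00]), 'position': array([ 0.273, -0.562,  0.231]), 'ee_rot': array([ 0.974,  0.224, -0.   , -0.001]), 'ft_force': array([-0.022,  0.661,  0.113]), 'torque': array([-0.021,  0.016, -0.045]), 'grasp_force': np.float64(0.0), 'grip_width': np.float64(1.001)}
top ({'fx': 422.1650843845168, 'fy': 422.1650843845168, 'cx': 318.4715904120911, 'cy': 193.26906300021437, 'world_from_camera': array([[ 0.00833406,  0.99273613, -0.120023  ,  0.44681079],
       [-0.99994863,  0.00896613,  0.0047271 ,  0.01422386],
       [ 0.0057689 ,  0.11997744,  0.99275986,  0.92024857],
       [ 0.        ,  0.        ,  0.        ,  1.        ]])}, array([[ 0.00833406,  0.99273613, -0.120023  ,  0.44681079],
       [-0.99994863,  0.00896613,  0.0047271 ,  0.01422386],
       [ 0.0057689 ,  0.11997744,  0.99275986
[... 3353 characters left out ...]
95 -0.242  0.02 ]
bell_62 0.82 [312. 304. 331. 327.] 319.9 314.8 [0.439 0.272 0.02 ]
bell_62 0.6 [357. 178. 379. 202.] 367.7 193.0 [ 0.458 -0.068  0.02 ]
bell_62 0.56 [332. 230. 345. 250.] 338.8 240.9 [0.47  0.093 0.02 ]
pad_a 0.98 [265. 187. 295. 211.] 279.6 200.9 [0.644 0.035 0.02 ]
pad_a 0.96 [253. 214. 282. 241.] 267.5 227.4 [0.633 0.118 0.02 ]
pad_a 0.84 [277. 170. 305. 189.] 290.7 177.7 [ 0.653 -0.045  0.02 ]
pad_a 0.56 [293. 151. 310. 164.] 301.0 156.6 [ 0.661 -0.126  0.02 ]
clip_stand 0.93 [294.  52. 323. 130.] 305.9 103.3 [ 0.746 -0.344  0.02 ]
metronome 0.61 [191. 209. 269. 313.] 225.1 262.0 [0.672 0.237 0.02 ]
metronome 0.41 [357. 182. 380. 202.] 367.9 192.8 [ 0.458 -0.069  0.02 ]
```

```bash
python3 -c "
import cv2
a=cv2.imread('pics/top0.png');cv2.imwrite('pics/t1.png',cv2.resize(a[60:310,140:510],(800,540),interpolation=cv2.INTER_CUBIC))
a=cv2.imread('pics/side0.png');cv2.imwrite('pics/s1.png',cv2.resize(a[40:350,170:450],(540,600),interpolation=cv2.INTER_CUBIC))"
```

```text
(no output)
```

View pics/t1.png

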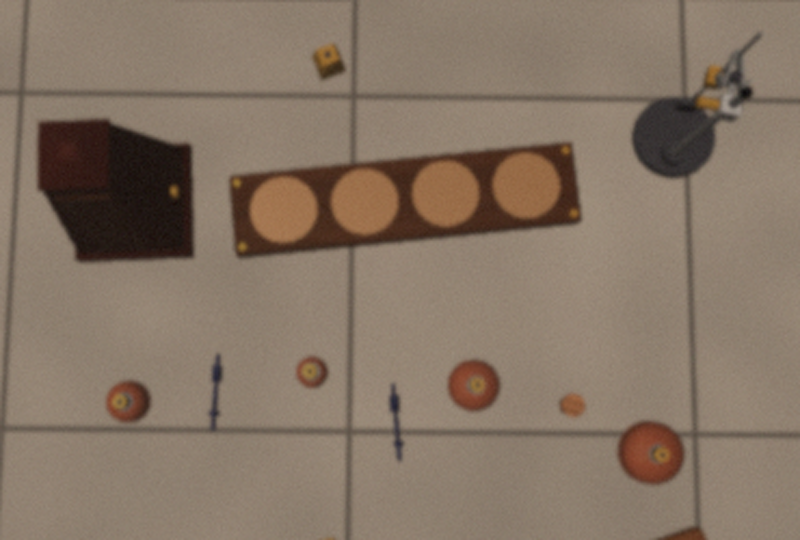

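View pics/s1.png

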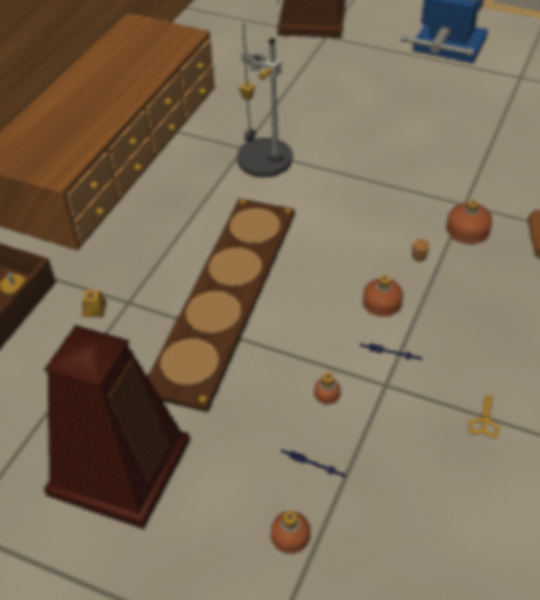

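Top view: metronome at the left (+y) end of the rail and stand at the right (-y) end. The bells, left to right, are 42, 32, 52 and 62 (crop pixels (128,400), (312,371), (474,385), (651,452)). The side view agrees. Next I fit the bell silhouettes for sharper positions.

```bash
cat >> h.py <<'E'
SZ={62:(17,34),52:(14,29),42:(12,24),32:(9,19)}
def hull(cT,x,y,d,z0=0.):
    h,f=SZ[d];P=[]
    prof=[(d/2,0),(d/2,h)]+[(7+(d/2-7)*np.cos(a),h+(f-h)*np.sin(a)) for a in np.linspace(.2,1.57,6)]+[(7,f+14)]
    for r,z in prof:
        for a in np.linspace(0,2*np.pi,24,endpoint=False):
            P.append(proj(cT,[x+r/1e3*np.cos(a),y+r/1e3*np.sin(a),z0+z/1e3]))
    return cv2.convexHull(np.array(P,np.float32))
def fit(cT,mask,x,y,d,z0=0.):
    # match centroid of the silhouette
    from scipy.optimize import least_squares
    ys,xs=np.nonzero(mask);c=np.array([xs.mean(),ys.mean()])
    def f(p):
        m=cv2.moments(hull(cT,p[0],p[1],d,z0));return np.array([m['m10'],m['m01']])/m['m00']-c
    p=least_squares(f,[x,y],x_scale=.01,diff_step=1e-3).x
    return p,mask.sum()/cv2.contourArea(hull(cT,*p,d,z0))
def colmask(im,u,v,r):
    hsv=cv2.cvtColor(cv2.GaussianBlur(im,(3,3),0),cv2.COLOR_BGR2HSV)
    m=((hsv[...,1]>95)).astype(np.uint8);w=np.zeros_like(m);cv2.circle(w,(int(u),int(v)),int(r),1,-1)
    n,l,s,_=cv2.connectedComponentsWithStats(cv2.morphologyEx(m&w,cv2.MORPH_CLOSE,np.ones((5,5))))
    return l==1+np.argmax(s[1:,4])
BE={62:(.397,-.248),52:(.458,-.073),32:(.471,.088),42:(.441,.267)}
E
python3 - <<'E'
from h import *
print(np.round(manip.calibration('wrist')['tool_from_camera'],3),manip.calibration('wrist')['fx'])
for n in('top','side'):
    im=cv2.imread(f'pics/{n}0.png');cT=T(n)
    for d,(x,y) in BE.items():
        u,v=proj(cT,[x,y,.02]);m=colmask(im,u,v,d*.32+4);p,q=fit(cT,m,x,y,d)
        print(n,d,np.round(p,4),round(q,2))
    for d in manip.outline_of(n,'pad_a')[:4] if 0 else []: pass
E
```

```text
[[ 0.     0.955  0.295  0.076]
 [ 1.    -0.    -0.    -0.   ]
 [-0.     0.295 -0.955 -0.141]
 [ 0.     0.     0.     1.   ]] 324.6662282066686
top 62 [ 0.3967 -0.2512] 0.94
top 52 [ 0.4613 -0.0767] 0.93
top 32 [0.4733 0.0845] 0.85
top 42 [0.4423 0.2661] 0.87
side 62 [ 0.3956 -0.2524] 0.93
side 52 [ 0.4602 -0.0781] 0.92
side 32 [0.4723 0.0837] 0.85
side 42 [0.4411 0.2652] 0.9
```

Units first: shifts go in shares of 80 cm and turns go in shares of 2 pi rad. So 0.246 m is 0.3075, 0.081 m is 0.1013, -1.234 rad is -0.1964.

Call:
{"method": "run_rows", "body": {
  "deltas": [
    [[0, 0, -0.1964], [0.3075, -0.2813, 0.1013], 0.45],
    [[0, 0, -0.1964], [0.3075, -0.2813, 0.1013], 0.45],
    [[0, 0, -0.1964], [0.3075, -0.2813, 0.1013], 0.45],
    [[0, 0, -0.1964], [0.3075, -0.2813, 0.1013], 0.45],
    [[0, 0, -0.1964], [0.3075, -0.2813, 0.1013], 0.45],
    [[0, 0, -0.1964], [0.3075, -0.2813, 0.1013], 0.45],
    [[0, 0, -0.1964], [0.3075, -0.2813, 0.1013], 0.45],
    [[0, 0, -0.1964], [0.3075, -0.2813, 0.1013], 0.45],
    [[0, 0, -0.1964], [0.3075, -0.2813, 0.1013], 0.45]
  ],
  "grip_force": 30
}}

```text
clock: 1.92
position: [0.3961, -0.2526, 0.1505]
ee_rot: [0.666, 0.746, -0.0, 0.0]
ft_force: [0.4, -0.3, -0.2]
grip_width: 0.449
grasp_force: 0.0
```

```bash
cat >> h.py <<'E'
def delta(x,y,z):
    o=manip.get_obs();r=R.from_quat(o['ee_rot'])
    return np.round(r.inv().apply(np.array([x,y,z])-o['position']),4),o['position'].round(4),r.as_matrix().round(3).tolist()
E
python3 - <<'E'
from h import *
cT=T('wrist');im=manip.camera('wrist')
u,v=proj(cT,[.3962,-.2518,.02]);
print(u,v,delta(.3962,-.2518,.04),manip.get_obs()['joint_pos'].round(2))
m=colmask(im,u,v,95);p,q=fit(cT,m,.396,-.252,62);print(p,q)
cv2.polylines(im,[hull(cT,.3962,-.2518,62).astype(int)],1,(0,255,0));cv2.imwrite('pics/w1.png',im)
E
```

```text
320.52783367012603 188.0576240232378 (array([0.0007, 0.0002, 0.1104]), array([ 0.3961, -0.2525,  0.1504]), [[-0.113, 0.994, 0.0], [0.994, 0.113, -0.0], [-0.0, 0.0, -1.0]]) [ 0.86  0.08 -0.4   1.94  0.04  1.13  0.56]
[ 0.3959804  -0.25133794] 0.9535240920300196
```

View pics/w1.png

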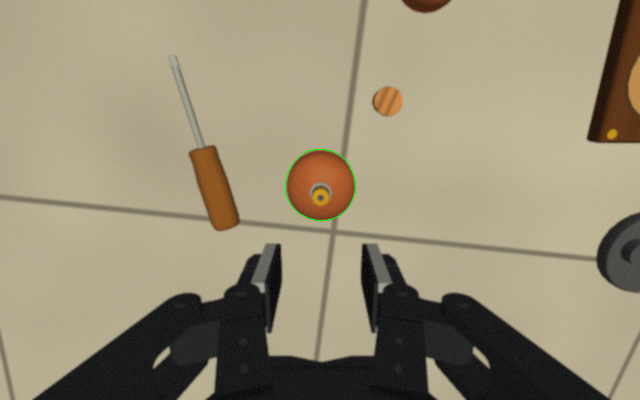

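The bell sits at (320,185), inside the predicted outline. Next I descend, tips just above the dome's shoulder, and grip the nut.

In the tool's units: 0.1145 m is 0.1431, 0.001 m is 0.0013.

Call:
{"method": "run_rows", "body": {
  "deltas": [
    [[0, 0, 0], [0.0013, 0, 0.075], 0.45],
    [[0, 0, 0], [0.0013, 0, 0.1188], 0.45],
    [[0, 0, 0], [0.0013, 0, 0.1431], 0.4],
    [[0, 0, 0], [0.0013, 0, 0.1431], 0.3],
    [[0, 0, 0], [0.0013, 0, 0.1431], 0],
    [[0, 0, 0], [0.0013, 0, 0.1431], 0],
    [[0, 0, 0], [0.0013, 0, 0.1431], 0],
    [[0, 0, 0], [0.0013, 0, 0.1431], 0],
    [[0, 0, 0], [0.0013, 0, 0.1431], 0],
    [[0, 0, 0], [0.0013, 0, 0.1431], 0]
  ],
  "grip_force": 35
}}

```text
clock: 3.22
position: [0.3962, -0.2514, 0.0362]
ee_rot: [0.665, 0.747, -0.0, 0.0]
ft_force: [-2.0, -0.6, 6.3]
grip_width: 0.142
grasp_force: 34.7
```

In the tool's units: 0.278 m is 0.3475, -0.124 m is -0.155.

Call:
{"method": "run_rows", "body": {
  "deltas": [
    [[0, 0, 0], [0, 0, -0.0375], 0],
    [[0, 0, 0], [0, 0, -0.1], 0],
    [[0, 0, 0], [0.1163, 0.3475, -0.155], 0],
    [[0, 0, 0], [0.1163, 0.3475, -0.155], 0],
    [[0, 0, 0], [0.1163, 0.3475, -0.155], 0],
    [[0, 0, 0], [0.1163, 0.3475, -0.155], 0],
    [[0, 0, 0], [0.1163, 0.3475, -0.155], 0],
    [[0, 0, 0], [0.1163, 0.3475, -0.155], 0],
    [[0, 0, 0], [0.1163, 0.3475, -0.155], 0],
    [[0, 0, 0], [0.1163, 0.3475, -0.155], 0]
  ]
}}

```text
clock: 4.47
position: [0.6605, -0.1278, 0.1596]
ee_rot: [0.666, 0.746, -0.001, -0.0]
ft_force: [-0.5, 0.5, -1.1]
grip_width: 0.14
grasp_force: 34.5
```

```bash
python3 - <<'E'
from h import *
print(manip.get_obs()['joint_pos'].round(2))
for n in('wrist','top','side'):
    cT=T(n);im=manip.camera(n);
    if n=='wrist':cv2.imwrite('pics/w2.png',im)
    for d in manip.outline_of(n,'pad_a'):
        m=d['mask'].astype(np.uint8);c=max(cv2.findContours(m,0,1)[0],key=len)
        if len(c)<5: continue
        e=cv2.fitEllipse(cv2.convexHull(c));r=ray(cT,*e[0],.02)
        print(n,round(d['confidence'],2),np.round(d['bbox']),r.round(4),np.round(e[1],1))
E
```

```text
[ 0.46  0.53 -0.49  1.39  0.25  1.29  0.08]
wrist 0.91 [287. 149. 356. 194.] [ 0.661  -0.1242  0.02  ] [64.2 73.7]
wrist 0.78 [280.  45. 364. 135.] [ 0.6521 -0.0473  0.02  ] [81.7 85.6]
wrist 0.66 [281.   0. 364.  29.] [0.6439 0.0268 0.02  ] [82.9 84.6]
top 0.91 [330. 135. 363. 164.] [ 0.6506 -0.0485  0.02  ] [29.6 30.5]
top 0.77 [370. 136. 399. 163.] [ 0.6575 -0.1282  0.02  ] [27.1 31.4]
top 0.77 [254. 144. 284. 171.] [0.6338 0.1142 0.02  ] [29.7 31.5]
top 0.73 [294. 139. 321. 168.] [0.643  0.0329 0.02  ] [30.2 30.8]
side 0.95 [265. 190. 295. 212.] [0.6427 0.0355 0.02  ] [21.  26.4]
side 0.88 [253. 212. 283. 240.] [0.6339 0.1167 0.02  ] [25.2 29.6]
side 0.8 [290. 150. 313. 163.] [ 0.6613 -0.1278  0.02  ] [17.  25.8]
side 0.63 [277. 166. 303. 190.] [ 0.6522 -0.0466  0.02  ] [20.8 26.7]
```

View pics/w2.png

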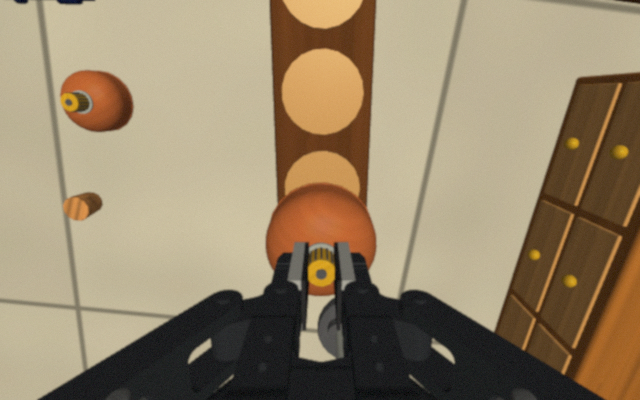

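Wrist view: bell_62 held upright at (321,240), pad 4 behind it at (322,175), pad 3 fully in view at (322,90). I'll fit the pad row with a sharper colour segmentation.

```bash
cat > pads.py <<'E'
from h import *
from scipy.optimize import least_squares
P0=np.array([[.662,-.128],[.6525,-.047],[.643,.034],[.634,.116]])
def seg(n,im,cT,out,idx=range(4)):
    for i in idx:
        ring=lambda r:np.array([proj(cT,[P0[i,0]+r*np.cos(a),P0[i,1]+r*np.sin(a),.02]) for a in np.linspace(0,6.28,40)]).astype(int)
        L=cv2.cvtColor(cv2.GaussianBlur(im,(3,3),0),cv2.COLOR_BGR2LAB)[...,0];w=np.zeros(L.shape,np.uint8);cv2.fillPoly(w,[ring(.0395)],1)
        t,_=cv2.threshold(L[w>0].reshape(-1,1),0,255,cv2.THRESH_OTSU)
        m=((L>t)&(w>0)).astype(np.uint8);nn,l,s,_=cv2.connectedComponentsWithStats(m);m=(l==1+np.argmax(s[1:,4]))
        ys,xs=np.nonzero(m);c=ray(cT,xs.mean(),ys.mean(),.02)[:2]
        f=np.zeros(L.shape,np.uint8);cv2.fillPoly(f,[ring(.034)],1)
        out.append((n,i,c));print(n,i,c.round(4),round(m.sum()/f.sum(),2))
out=[]
seg('top',cv2.imread('pics/top0.png'),T('top'),out);seg('side',cv2.imread('pics/side0.png'),T('side'),out)
seg('wrist',cv2.imread('pics/w2.png'),T('wrist'),out,[1])
def rowfit(o):
    f=lambda p:np.concatenate([[p[0]+(i-1.5)*.082*np.sin(p[2])-c[0],p[1]+(i-1.5)*.082*np.cos(p[2])-c[1]] for _,i,c in o])
    s=least_squares(f,[.65,0,-.1]);p=s.x;print('row',p.round(4),'rms',np.sqrt((s.fun**2).mean()).round(4));return np.array([[p[0]+(i-1.5)*.082*np.sin(p[2]),p[1]+(i-1.5)*.082*np.cos(p[2])] for i in range(4)])
for k in('top','side'): print(rowfit([o for o in out if o[0]==k]).round(4))
print(rowfit(out).round(4))
E
python3 pads.py; python3 -c "
from h import *
print(delta(0.6615,-.128,.0562))"
```

```text
top 0 [ 0.6619 -0.1296] 0.92
top 1 [ 0.6528 -0.0483] 0.9
top 2 [0.6438 0.0331] 0.91
top 3 [0.6348 0.1145] 0.91
side 0 [ 0.6609 -0.1289] 0.88
side 1 [ 0.6519 -0.0475] 0.9
side 2 [0.6426 0.0342] 0.9
side 3 [0.6336 0.1152] 0.91
wrist 1 [ 0.6535 -0.0464] 0.96
row [ 0.6483 -0.0076 -0.1105] rms 0.0001
[[ 0.6619 -0.1298]
 [ 0.6528 -0.0483]
 [ 0.6438  0.0332]
 [ 0.6347  0.1147]]
row [ 0.6472 -0.0067 -0.1117] rms 0.0001
[[ 0.6609 -0.129 ]
 [ 0.6518 -0.0475]
 [ 0.6427  0.034 ]
 [ 0.6335  0.1155]]
row [ 0.6479 -0.007  -0.1118] rms 0.0006
[[ 0.6616 -0.1292]
 [ 0.6525 -0.0477]
 [ 0.6433  0.0337]
 [ 0.6342  0.1152]]
(array([-1.100e-03,  1.000e-04,  1.038e-01]), array([ 0.6613, -0.1269,  0.16  ]), [[-0.115, 0.993, 0.0], [0.993, 0.115, -0.0], [-0.0, 0.0, -1.0]])
```

In the tool's units: 0.1035 m is 0.1294, 0.1025 m is 0.1281.

Call:
{"method": "run_rows", "body": {
  "deltas": [
    [[0, 0, 0], [-0.0025, 0, 0.0625], 0],
    [[0, 0, 0], [-0.0025, 0, 0.1063], 0],
    [[0, 0, 0], [-0.0025, 0, 0.1225], 0],
    [[0, 0, 0], [-0.0025, 0, 0.1263], 0],
    [[0, 0, 0], [-0.0025, 0, 0.1281], 0],
    [[0, 0, 0], [-0.0025, 0, 0.1294], 0],
    [[0, 0, 0], [-0.0025, 0, 0.1294], 0],
    [[0, 0, 0], [-0.0025, 0, 0.1294], 0]
  ]
}}

```text
clock: 5.78
position: [0.6619, -0.1286, 0.0567]
ee_rot: [0.665, 0.747, 0.0, 0.0]
ft_force: [-0.8, 0.1, -1.0]
grip_width: 0.137
grasp_force: 34.6
```

Not yet touching (force about −1 N), so lower in 0.5 mm steps.

In the tool's units: 0.001 m is 0.0013, 0.0005 m is 0.0006.

Call:
{"method": "run_rows", "body": {
  "deltas": [
    [[0, 0, 0], [0, 0, 0.0006], 0],
    [[0, 0, 0], [0, 0, 0.0013], 0],
    [[0, 0, 0], [0, 0, 0.0013], 0]
  ]
}}

```text
clock: 6.15
position: [0.6618, -0.1286, 0.0564]
ee_rot: [0.665, 0.747, -0.0, 0.0]
ft_force: [-5.2, -0.4, 8.5]
grip_width: 0.142
grasp_force: 35.5
```

Call:
{"method": "run_rows", "body": {
  "deltas": [
    [[0, 0, 0], [0, 0, 0.0006], 0],
    [[0, 0, 0], [0, 0, 0.0013], 0],
    [[0, 0, 0], [0, 0, 0.0013], 0]
  ]
}}

```text
clock: 6.52
position: [0.6618, -0.1286, 0.0563]
ee_rot: [0.665, 0.747, -0.0, 0.0]
ft_force: [-8.1, -0.4, 15.7]
grip_width: 0.138
grasp_force: 36.2
```

In the tool's units: -0.194 m is -0.2425, -0.1 m is -0.125.

Call:
{"method": "run_rows", "body": {
  "deltas": [
    [[0, 0, 0], [0, 0, -0.0013], 0],
    [[0, 0, 0], [0, 0, -0.0013], 0.2],
    [[0, 0, 0], [0, 0, -0.0013], 0.3],
    [[0, 0, 0], [0, 0, -0.0013], 0.4],
    [[0, 0, 0], [0, 0, -0.0013], 0.4],
    [[0, 0, 0], [0, 0, -0.025], 0.4],
    [[0, 0, 0], [0, 0, -0.075], 0.4],
    [[0, 0, 0], [0.0913, -0.2425, -0.125], 0.4],
    [[0, 0, 0], [0.0913, -0.2425, -0.125], 0.4],
    [[0, 0, 0], [0.0913, -0.2425, -0.125], 0.4],
    [[0, 0, 0], [0.0913, -0.2425, -0.125], 0.4],
    [[0, 0, 0], [0.0913, -0.2425, -0.125], 0.4],
    [[0, 0, 0], [0.0913, -0.2425, -0.125], 0.4],
    [[0, 0, 0], [0.0913, -0.2425, -0.125], 0.4]
  ]
}}

```text
clock: 8.28
position: [0.4613, -0.0785, 0.1543]
ee_rot: [0.665, 0.747, 0.0, -0.0]
ft_force: [0.1, -0.4, 0.5]
grip_width: 0.4
grasp_force: 0.0
```

```bash
python3 - <<'E'
from h import *
cT=T('wrist');im=manip.camera('wrist');x,y=.4607,-.0775
u,v=proj(cT,[x,y,.02]);m=colmask(im,u,v,80);print(fit(cT,m,x,y,52))
print(delta(x,y,.0305))
cT=T('top');im=manip.camera('top');x,y=.6616,-.129;u,v=proj(cT,[x,y,.04])
hsv=cv2.cvtColor(im,cv2.COLOR_BGR2HSV);
cv2.polylines(im,[hull(cT,x,y,62,.02).astype(int)],1,(0,255,0))
cv2.imwrite('pics/t2.png',cv2.resize(im[100:200,300:460],(800,500),interpolation=2))
E
```

```text
(array([ 0.46049202, -0.07717892]), np.float64(0.9421955422041478))
(array([ 0.0009, -0.0003,  0.1236]), array([ 0.4612, -0.0784,  0.1541]), [[-0.116, 0.993, -0.0], [0.993, 0.116, 0.001], [0.001, -0.0, -1.0]])
```

View pics/t2.png

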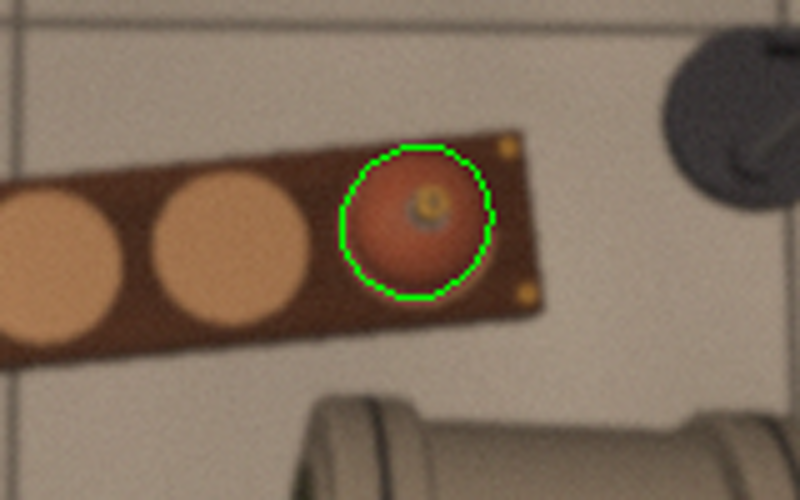

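Bell_62 (about (417,220) in the crop) sits on the predicted outline on the end pad. Next is bell_52.

In the tool's units: 0.123 m is 0.1538, 0.001 m is 0.0013.

Call:
{"method": "run_rows", "body": {
  "deltas": [
    [[0, 0, 0], [0.0013, 0, 0.075], 0.4],
    [[0, 0, 0], [0.0013, 0, 0.1313], 0.4],
    [[0, 0, 0], [0.0013, 0, 0.1538], 0.3],
    [[0, 0, 0], [0.0013, 0, 0.1538], 0.3],
    [[0, 0, 0], [0.0013, 0, 0.1538], 0],
    [[0, 0, 0], [0.0013, 0, 0.1538], 0],
    [[0, 0, 0], [0.0013, 0, 0.1538], 0],
    [[0, 0, 0], [0.0013, 0, 0.1538], 0],
    [[0, 0, 0], [0.0013, 0, 0.1538], 0],
    [[0, 0, 0], [0.0013, 0, 0.1538], 0]
  ]
}}

```text
clock: 9.62
position: [0.4611, -0.0778, 0.0323]
ee_rot: [0.665, 0.747, 0.0, 0.001]
ft_force: [-2.6, -0.9, 8.2]
grip_width: 0.138
grasp_force: 34.8
```

```bash
python3 -c "
from h import *
print(delta(0.6525,-.0475,.16))"
```

```text
(array([ 0.0078,  0.1938, -0.1275]), array([ 0.4611, -0.0778,  0.0323]), [[-0.116, 0.993, 0.001], [0.993, 0.116, -0.001], [-0.001, 0.001, -1.0]])
```

In the tool's units: 0.194 m is 0.2425, -0.1 m is -0.125.

Call:
{"method": "run_rows", "body": {
  "deltas": [
    [[0, 0, 0], [0, 0, -0.0375], 0],
    [[0, 0, 0], [0, 0, -0.1], 0],
    [[0, 0, 0], [0.0094, 0.2425, -0.125], 0],
    [[0, 0, 0], [0.0094, 0.2425, -0.125], 0],
    [[0, 0, 0], [0.0094, 0.2425, -0.125], 0],
    [[0, 0, 0], [0.0094, 0.2425, -0.125], 0],
    [[0, 0, 0], [0.0094, 0.2425, -0.125], 0],
    [[0, 0, 0], [0.0094, 0.2425, -0.125], 0],
    [[0, 0, 0], [0.0094, 0.2425, -0.125], 0]
  ]
}}

```text
clock: 10.75
position: [0.6515, -0.0483, 0.1318]
ee_rot: [0.665, 0.747, -0.0, 0.0]
ft_force: [-0.1, 0.9, -0.6]
grip_width: 0.136
grasp_force: 34.5
```

```bash
python3 -c "
from h import *
print(delta(0.6525,-.0478,.0523))"
```

```text
(array([0.0004, 0.001 , 0.0795]), array([ 0.6515, -0.0483,  0.1318]), [[-0.115, 0.993, 0.0], [0.993, 0.115, -0.001], [-0.001, 0.0, -1.0]])
```

In the tool's units: 0.079 m is 0.0988, 0.0005 m is 0.0006.

Call:
{"method": "run_rows", "body": {
  "deltas": [
    [[0, 0, 0], [0, 0.0006, 0.0563], 0],
    [[0, 0, 0], [0, 0.0006, 0.0875], 0],
    [[0, 0, 0], [0, 0.0006, 0.0963], 0],
    [[0, 0, 0], [0, 0.0006, 0.0988], 0],
    [[0, 0, 0], [0, 0.0006, 0.0988], 0],
    [[0, 0, 0], [0, 0.0006, 0.0988], 0]
  ]
}}

```text
clock: 11.5
position: [0.6534, -0.0476, 0.0534]
ee_rot: [0.665, 0.747, 0.0, 0.001]
ft_force: [-0.2, 0.5, -2.5]
grip_width: 0.14
grasp_force: 34.6
```

Call:
{"method": "run_rows", "body": {
  "deltas": [
    [[0, 0, 0], [0, 0, 0.0006], 0],
    [[0, 0, 0], [0, 0, 0.0006], 0],
    [[0, 0, 0], [0, 0, 0.0006], 0]
  ]
}}

```text
clock: 11.88
position: [0.6531, -0.0475, 0.0525]
ee_rot: [0.665, 0.747, 0.0, 0.0]
ft_force: [-2.2, -0.5, 5.3]
grip_width: 0.135
grasp_force: 35.1
```

In the tool's units: -0.164 m is -0.205, 0.1515 m is 0.1894.

Call:
{"method": "run_rows", "body": {
  "deltas": [
    [[0, 0, 0], [0, 0, -0.0006], 0.1],
    [[0, 0, 0], [0, 0, -0.0006], 0.2],
    [[0, 0, 0], [0, 0, -0.0006], 0.3],
    [[0, 0, 0], [0, 0, -0.0006], 0.4],
    [[0, 0, 0], [0, 0, -0.0006], 0.4],
    [[0, 0, 0], [0, 0, -0.025], 0.4],
    [[0, 0, 0], [0, 0, -0.075], 0.4],
    [[0, 0, 0], [0.1894, -0.205, -0.125], 0.4],
    [[0, 0, 0], [0.1894, -0.205, -0.125], 0.4],
    [[0, 0, 0], [0.1894, -0.205, -0.125], 0.4],
    [[0, 0, 0], [0.1894, -0.205, -0.125], 0.4],
    [[0, 0, 0], [0.1894, -0.205, -0.125], 0.4],
    [[0, 0, 0], [0.1894, -0.205, -0.125], 0.4],
    [[0, 0, 0], [0.1894, -0.205, -0.125], 0.4],
    [[0, 0, 0], [0.1894, -0.205, -0.125], 0.4]
  ]
}}

```text
clock: 13.75
position: [0.4727, 0.0836, 0.1516]
ee_rot: [0.665, 0.747, -0.0, -0.0]
ft_force: [-0.3, 0.2, 0.7]
grip_width: 0.396
grasp_force: 0.0
```

```bash
python3 - <<'E'
from h import *
cT=T('wrist');im=manip.camera('wrist');x,y=.4728,.0841
u,v=proj(cT,[x,y,.02]);m=colmask(im,u,v,55);print(fit(cT,m,x,y,32))
print(delta(x,y,.0215))
cv2.polylines(im,[hull(cT,x,y,32).astype(int)],1,(0,255,0));cv2.imwrite('pics/w3.png',im)
E
```

```text
(array([0.47231905, 0.08448407]), np.float64(0.9158117671998542))
(array([0.0004, 0.0004, 0.1301]), array([0.4726, 0.0837, 0.1516]), [[-0.115, 0.993, -0.001], [0.993, 0.115, 0.0], [0.0, -0.001, -1.0]])
```

View pics/w3.png

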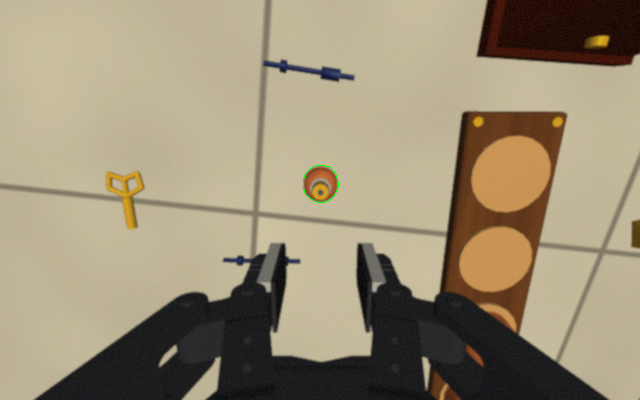

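Bell_32 is at (320,184), inside the predicted outline; pads 1 and 2 are empty at (511,174) and (496,260). I'll pick it up and carry it to the metronome end pad.

In the tool's units: 0.1295 m is 0.1619, 0.11 m is 0.1375.

Call:
{"method": "run_rows", "body": {
  "deltas": [
    [[0, 0, 0], [0.0006, 0, 0.075], 0.4],
    [[0, 0, 0], [0.0006, 0, 0.1375], 0.4],
    [[0, 0, 0], [0.0006, 0, 0.1619], 0.3],
    [[0, 0, 0], [0.0006, 0, 0.1619], 0.3],
    [[0, 0, 0], [0.0006, 0, 0.1619], 0],
    [[0, 0, 0], [0.0006, 0, 0.1619], 0],
    [[0, 0, 0], [0.0006, 0, 0.1619], 0],
    [[0, 0, 0], [0.0006, 0, 0.1619], 0],
    [[0, 0, 0], [0.0006, 0, 0.1619], 0],
    [[0, 0, 0], [0.0006, 0, 0.1619], 0]
  ]
}}

```text
clock: 15.05
position: [0.4727, 0.0845, 0.0227]
ee_rot: [0.665, 0.747, 0.0, 0.0]
ft_force: [-0.3, 0.3, 5.9]
grip_width: 0.143
grasp_force: 34.7
```

```bash
python3 -c "
from h import *
print(delta(0.6342,.1151,.12))"
```

```text
(array([ 0.0117,  0.1641, -0.0972]), array([0.4727, 0.0845, 0.0227]), [[-0.116, 0.993, 0.001], [0.993, 0.116, -0.0], [-0.0, 0.001, -1.0]])
```

In the tool's units: 0.164 m is 0.205, -0.097 m is -0.1213.

Call:
{"method": "run_rows", "body": {
  "deltas": [
    [[0, 0, 0], [0, 0, -0.0375], 0],
    [[0, 0, 0], [0, 0, -0.1], 0],
    [[0, 0, 0], [0.0146, 0.205, -0.1213], 0],
    [[0, 0, 0], [0.0146, 0.205, -0.1213], 0],
    [[0, 0, 0], [0.0146, 0.205, -0.1213], 0],
    [[0, 0, 0], [0.0146, 0.205, -0.1213], 0],
    [[0, 0, 0], [0.0146, 0.205, -0.1213], 0],
    [[0, 0, 0], [0.0146, 0.205, -0.1213], 0],
    [[0, 0, 0], [0.0146, 0.205, -0.1213], 0],
    [[0, 0, 0], [0.0146, 0.205, -0.1213], 0]
  ]
}}

```text
clock: 16.3
position: [0.6336, 0.1148, 0.1196]
ee_rot: [0.665, 0.747, -0.0, 0.0]
ft_force: [0.7, 0.4, -0.4]
grip_width: 0.143
grasp_force: 34.3
```

```bash
python3 -c "
from h import *
print(delta(0.6342,.1151,.0427))"
```

```text
(array([0.0002, 0.0006, 0.0769]), array([0.6336, 0.1148, 0.1196]), [[-0.116, 0.993, 0.0], [0.993, 0.116, -0.0], [-0.0, 0.0, -1.0]])
```

In the tool's units: 0.0765 m is 0.0956, 0.0745 m is 0.0931.

Call:
{"method": "run_rows", "body": {
  "deltas": [
    [[0, 0, 0], [0, 0.0004, 0.0563], 0],
    [[0, 0, 0], [0, 0.0004, 0.085], 0],
    [[0, 0, 0], [0, 0.0004, 0.0931], 0],
    [[0, 0, 0], [0, 0.0004, 0.0956], 0],
    [[0, 0, 0], [0, 0.0004, 0.0956], 0],
    [[0, 0, 0], [0, 0.0004, 0.0956], 0]
  ]
}}

```text
clock: 17.05
position: [0.6347, 0.1152, 0.0438]
ee_rot: [0.665, 0.747, 0.001, 0.001]
ft_force: [0.3, 0.5, 0.2]
grip_width: 0.14
grasp_force: 34.3
```

Call:
{"method": "run_rows", "body": {
  "deltas": [
    [[0, 0, 0], [0, 0, 0.0006], 0],
    [[0, 0, 0], [0, 0, 0.0006], 0],
    [[0, 0, 0], [0, 0, 0.0006], 0]
  ]
}}

```text
clock: 17.42
position: [0.6345, 0.1152, 0.0428]
ee_rot: [0.665, 0.747, 0.0, 0.0]
ft_force: [-0.0, -0.2, 4.8]
grip_width: 0.141
grasp_force: 34.8
```

In the tool's units: -0.174 m is -0.2175, 0.172 m is 0.215.

Call:
{"method": "run_rows", "body": {
  "deltas": [
    [[0, 0, 0], [0, 0, -0.0006], 0.1],
    [[0, 0, 0], [0, 0, -0.0006], 0.2],
    [[0, 0, 0], [0, 0, -0.0006], 0.3],
    [[0, 0, 0], [0, 0, -0.0006], 0.4],
    [[0, 0, 0], [0, 0, -0.0006], 0.4],
    [[0, 0, 0], [0, 0, -0.025], 0.4],
    [[0, 0, 0], [0, 0, -0.075], 0.4],
    [[0, 0, 0], [0, -0.075, -0.125], 0.4],
    [[0, 0, 0], [0, -0.15, -0.1375], 0.4],
    [[0, 0, 0], [0.0375, -0.2175, -0.1375], 0.4],
    [[0, 0, 0], [0.1125, -0.2175, -0.1375], 0.4],
    [[0, 0, 0], [0.1875, -0.2175, -0.1375], 0.4],
    [[0, 0, 0], [0.215, -0.2175, -0.1375], 0.4],
    [[0, 0, 0], [0.215, -0.2175, -0.1375], 0.4],
    [[0, 0, 0], [0.215, -0.2175, -0.1375], 0.4],
    [[0, 0, 0], [0.215, -0.2175, -0.1375], 0.4]
  ]
}}

```text
clock: 19.42
position: [0.4419, 0.2645, 0.1525]
ee_rot: [0.666, 0.746, -0.0, 0.0]
ft_force: [1.4, -0.7, 0.2]
grip_width: 0.401
grasp_force: 0.0
```

```bash
python3 - <<'E'
from h import *
cT=T('wrist');im=manip.camera('wrist');x,y=.4417,.2656
u,v=proj(cT,[x,y,.02]);m=colmask(im,u,v,65);print(fit(cT,m,x,y,42))
print(delta(x,y,.0265),manip.get_obs()['joint_pos'].round(2))
E
```

```text
(array([0.44146267, 0.26608017]), np.float64(0.9290966383373407))
(array([ 0.001 , -0.0002,  0.126 ]), array([0.4419, 0.2647, 0.1525]), [[-0.114, 0.993, 0.0], [0.993, 0.114, -0.001], [-0.001, 0.0, -1.0]]) [ 0.14  0.26 -0.86  1.81  0.21  1.17 -0.68]
```

In the tool's units: 0.1255 m is 0.1569, 0.107 m is 0.1338.

Call:
{"method": "run_rows", "body": {
  "deltas": [
    [[0, 0, 0], [0.0013, 0, 0.075], 0.4],
    [[0, 0, 0], [0.0013, 0, 0.1338], 0.4],
    [[0, 0, 0], [0.0013, 0, 0.1569], 0.3],
    [[0, 0, 0], [0.0013, 0, 0.1569], 0.3],
    [[0, 0, 0], [0.0013, 0, 0.1569], 0],
    [[0, 0, 0], [0.0013, 0, 0.1569], 0],
    [[0, 0, 0], [0.0013, 0, 0.1569], 0],
    [[0, 0, 0], [0.0013, 0, 0.1569], 0],
    [[0, 0, 0], [0.0013, 0, 0.1569], 0],
    [[0, 0, 0], [0.0013, 0, 0.1569], 0]
  ]
}}

```text
clock: 20.72
position: [0.442, 0.2673, 0.028]
ee_rot: [0.665, 0.747, 0.001, 0.001]
ft_force: [-1.9, -1.4, 8.8]
grip_width: 0.135
grasp_force: 34.8
```

```bash
python3 -c "
from h import *
print(delta(0.6433,.0337,.155))"
```

```text
(array([-0.2553,  0.1731, -0.1267]), array([0.442 , 0.2673, 0.028 ]), [[-0.116, 0.993, 0.002], [0.993, 0.116, 0.0], [0.0, 0.002, -1.0]])
```

In the tool's units: -0.255 m is -0.3188, -0.127 m is -0.1588.

```bash
python3 -c "
from h import *
print(manip.get_obs()['position'],manip.get_obs()['clock'])"
```

```text
[0.44203826 0.26726598 0.02802379] 20.725
```

Call:
{"method": "run_rows", "body": {
  "deltas": [
    [[0, 0, 0], [0, 0, -0.0375], 0],
    [[0, 0, 0], [0, 0, -0.1], 0],
    [[0, 0, 0], [-0.0625, 0, -0.1375], 0],
    [[0, 0, 0], [-0.1375, 0, -0.1588], 0],
    [[0, 0, 0], [-0.2125, 0.025, -0.1588], 0],
    [[0, 0, 0], [-0.25, 0.0875, -0.1588], 0],
    [[0, 0, 0], [-0.2875, 0.15, -0.1588], 0],
    [[0, 0, 0], [-0.3188, 0.2163, -0.1588], 0],
    [[0, 0, 0], [-0.3188, 0.2163, -0.1588], 0],
    [[0, 0, 0], [-0.3188, 0.2163, -0.1588], 0],
    [[0, 0, 0], [-0.3188, 0.2163, -0.1588], 0],
    [[0, 0, 0], [-0.3188, 0.2163, -0.1588], 0]
  ]
}}

```text
clock: 22.22
position: [0.6422, 0.0339, 0.1546]
ee_rot: [0.665, 0.747, 0.0, 0.001]
ft_force: [-0.4, -0.9, 0.0]
grip_width: 0.132
grasp_force: 34.4
```

```bash
python3 - <<'E'
from h import *
print(delta(0.6433,.0337,.048))
cT=T('wrist');im=manip.camera('wrist');p=manip.get_obs()['position']
cv2.polylines(im,[hull(cT,p[0],p[1],42,p[2]-.028).astype(int)],1,(0,255,0));cv2.imwrite('pics/w4.png',im)
E
```

```text
(array([-0.0003,  0.001 ,  0.1066]), array([0.6422, 0.0339, 0.1546]), [[-0.117, 0.993, 0.001], [0.993, 0.117, -0.001], [-0.001, 0.001, -1.0]])
```

View pics/w4.png

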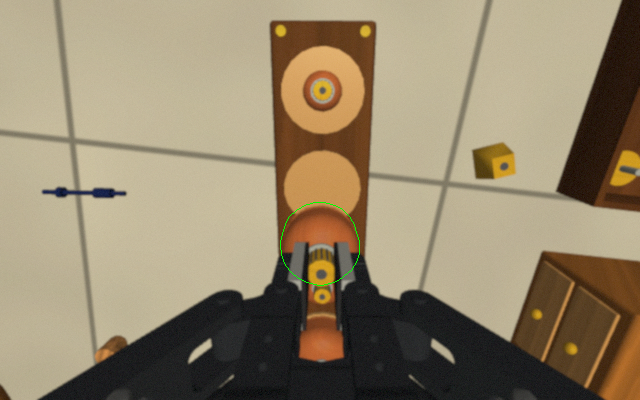

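Wrist view: bell_32 centred on its pad at (322,90). The held bell_42's edge (row 207) is about 4 px short of the outline (row 203), so it sits 1.5–2 mm off in the grip; I'll shift to allow for that.

In the tool's units: 0.1055 m is 0.1319, 0.0003 m is 0.0004.

Call:
{"method": "run_rows", "body": {
  "deltas": [
    [[0, 0, 0], [0.0018, 0.0004, 0.0625], 0],
    [[0, 0, 0], [0.0018, 0.0004, 0.1125], 0],
    [[0, 0, 0], [0.0018, 0.0004, 0.1275], 0],
    [[0, 0, 0], [0.0018, 0.0004, 0.1319], 0],
    [[0, 0, 0], [0.0018, 0.0004, 0.1319], 0],
    [[0, 0, 0], [0.0018, 0.0004, 0.1319], 0]
  ]
}}

```text
clock: 23.02
position: [0.6436, 0.0351, 0.0498]
ee_rot: [0.665, 0.747, 0.001, 0.001]
ft_force: [0.3, -0.1, -0.4]
grip_width: 0.138
grasp_force: 34.4
```

Call:
{"method": "run_rows", "body": {
  "deltas": [
    [[0, 0, 0], [0, 0, 0.0006], 0],
    [[0, 0, 0], [0, 0, 0.0006], 0],
    [[0, 0, 0], [0, 0, 0.0006], 0]
  ]
}}

```text
clock: 23.4
position: [0.6431, 0.035, 0.0483]
ee_rot: [0.665, 0.747, 0.0, 0.0]
ft_force: [0.1, -0.2, 4.6]
grip_width: 0.137
grasp_force: 34.8
```

In the tool's units: -0.22 m is -0.275, -0.2 m is -0.25.

Call:
{"method": "run_rows", "body": {
  "deltas": [
    [[0, 0, 0], [0, 0, -0.0006], 0.1],
    [[0, 0, 0], [0, 0, -0.0006], 0.2],
    [[0, 0, 0], [0, 0, -0.0006], 0.3],
    [[0, 0, 0], [0, 0, -0.0006], 0.4],
    [[0, 0, 0], [0, 0, -0.0006], 0.4],
    [[0, 0, 0], [0, 0, -0.025], 0.4],
    [[0, 0, 0], [0, 0, -0.075], 0.4],
    [[0, 0, 0], [-0.05, 0, -0.1375], 0.4],
    [[0, 0, 0], [-0.1125, 0, -0.175], 0.4],
    [[0, 0, 0], [-0.1375, 0, -0.25], 0.4],
    [[0, 0, 0], [-0.1375, 0, -0.275], 0.4],
    [[0, 0, 0], [-0.1375, 0, -0.275], 0.4],
    [[0, 0, 0], [-0.1375, 0, -0.275], 0.4]
  ]
}}

```text
clock: 25.02
position: [0.6551, -0.0739, 0.2673]
ee_rot: [0.665, 0.747, -0.0, -0.0]
ft_force: [-0.2, 0.5, -0.9]
grip_width: 0.401
grasp_force: 0.0
```

```bash
python3 - <<'E'
from h import *
PD={62:(.6616,-.1292),52:(.6525,-.0477),42:(.6433,.0337),32:(.6342,.1152)}
for n in('wrist','top','side'):
    cT=T(n);im=manip.camera(n);g=im.copy()
    for d,(x,y) in PD.items():
        h=hull(cT,x,y,d,.02);u,v=h.reshape(-1,2).mean(0)
        hsv=cv2.cvtColor(cv2.GaussianBlur(im,(3,3),0),cv2.COLOR_BGR2LAB).astype(int)
        w=np.zeros(im.shape[:2],np.uint8);cv2.fillPoly(w,[np.array([proj(cT,[x+.033*np.cos(a),y+.033*np.sin(a),.02]) for a in np.linspace(0,6.28,40)]).astype(int)],1);cv2.fillConvexPoly(w,h.astype(int),1)
        L=hsv[...,0];t,_=cv2.threshold(L[w>0].astype(np.uint8).reshape(-1,1),0,255,cv2.THRESH_OTSU)
        m=((L<t)&(w>0)).astype(np.uint8);m=cv2.morphologyEx(m,cv2.MORPH_CLOSE,np.ones((7,7)))
        p,q=fit(cT,m>0,x,y,d,.02);print(n,d,np.round((p-[x,y])*1e3,1),round(q,2))
        cv2.polylines(g,[np.round(h).astype(int)],1,(0,255,0))
    cv2.imwrite(f'pics/f_{n}.png',g)
a=cv2.imread('pics/f_top.png');cv2.imwrite('pics/f_top.png',cv2.resize(a[100:200,230:430],(800,400),interpolation=2))
E
```

```text
wrist 62 [-4.3 -1.2] 0.51
wrist 52 [-3.5  4. ] 1.23
wrist 42 [-1.8  0.3] 1.04
wrist 32 [ -1.6 -19. ] 0.02
top 62 [11.6 -2.4] 0.38
top 52 [0.9 4.8] 1.12
top 42 [1.  6.5] 1.93
top 32 [4.6 2.4] 1.63
side 62 [-8.9 10.8] 0.54
side 52 [ 2.9 -0.4] 0.85
side 42 [4.1 1.2] 1.37
side 32 [3.9 0.8] 1.52
```

View pics/f_wrist.png

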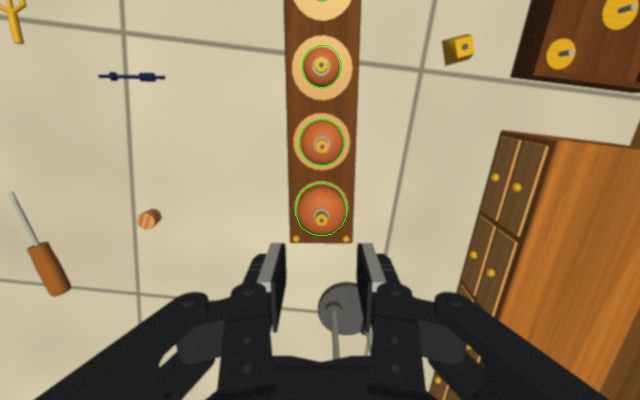

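View pics/f_top.png

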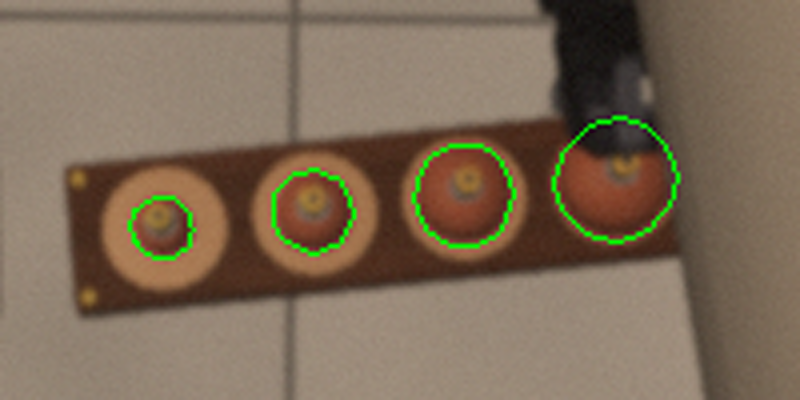

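In the wrist view the outlines for the pad centres match bells 62, 52 and 42 at (321,209), (322,142) and (321,66). The top view shows bell_32 upright on the pad nearest the metronome as well. My automatic threshold fit here was confused by shading, so I'm relying on the outlines. Nothing is touching the robot.

```bash
python3 -c "
from workcell import manip
print(manip.hand_in())"
```

```text
the job is handed in; nothing more can be done
None
```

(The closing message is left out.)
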